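# Press the bronze bushing into the evidence turntable

### The job

Take the bronze bushing from the beige parts tray, feel for the bore of the loose-floating carrier in the blue turntable base with it, and press it straight down until its collar sits fully home, flush on the carrier. Press steadily until you feel the stop, at no more than about 25 N, then let go; leave the spindle in the tray, the tape roll and the jar where they are.

Things in the scene. Friction and masses are not known exactly. Their poses are not given: they have to be found in the camera images.
- bushing: Bronze flanged bushing, 250 g, upright in one compartment of the tray. From the bottom: sleeve dia 30 mm, 28 mm long, its lowest 7 mm tapering to dia 23 mm; collar dia 50 mm, 6 mm thick (28 to 34 mm up); hub to grip, dia 28 mm, 26 mm high (34 to 60 mm up). The dark hole on top is only a recess mark. Origin: centre of the sleeve's underside; z up the axis.
- turntable: Fixed blue turntable base, 170 x 170 x 70 mm, platter off; origin: centre of its underside on the bench. A square pocket in its top holds a bright aluminium carrier, 74 mm square, edges parallel to the base's, flat top 73 mm over the bench, with a vertical through bore of dia 31.6 mm at its centre. Pressing with more than 35 N damages the mount.
- pocket (a point): Centre of the base's pocket, at the height of the carrier's top. The carrier floats: its bore stands up to 9 mm off this point along each of the base's x and y (unmeasured: feel or see it). 1 to 2 N sideways slides it; it stays where left. The bushing's taper, up to about 3 mm off the bore, slides it into line under 3 to 7 N. It sits on rubber: sinks 1 mm per 3.5 N, 8 mm at most, and springs back.
- home (a point): Point on the base's centre line 28 mm below point pocket: the height of the bushing's origin when its collar is flush on the unloaded carrier. The first 14 mm or so of the bore are free; below, sprung rubber pads grip the sleeve and pressing takes about 7 to 15 N all the way down, where the collar stops it and the force climbs. About 20 N at the stop is enough.
- tray: Fixed beige plastic parts tray, 130 x 260 mm (x, y) and 30 mm high, walls and floor 4 mm, with one wall across its middle making two compartments side by side along its y. Origin: centre of its underside.
- spindle: Loose steel spindle standing upright in the other compartment of the tray, foot diameter 28 mm, 52 mm tall. Origin: centre of its underside. Not to be moved.
- tape_roll: Loose cream tape roll lying flat, outer diameter 100 mm, 48 mm high. Origin: centre of its underside. Not to be moved.
- powder_jar: Loose jar with a black cap, diameter 52 mm, 75 mm tall. Origin: centre of its underside. Not to be moved.
There are look-alikes about, which are no part of the job. What is meant by the bushing is not turquoise, and is the larger of those in its own colour.

How it is judged:
By the outcome, as a careful person would: the job done as asked, in the order asked, and still so for the second after the job is handed in, with the robot touching nothing.
It also fails if it takes over 61 s, if anything falls off the work surface, if the arm or the gripper's body presses on something with over 40 N, if the wrist force passes 120 N, or if a joint passes its speed limit or range.

### The arm

A 6-joint arm with a two-finger parallel gripper is mounted at the origin on the work surface. World frame = base frame: x ahead of the robot, y to its left, z up, the work surface at z = 0. Lengths are in m, angles in rad, forces in N, time in s.
With the tool pointing down it reaches from about 0.275 to 1 m from the base axis. Payload 8.4 kg.
Tool frame: the origin (TCP) lies midway between the tips of the shut fingers; the grasp point (between the pads) lies 19 mm behind it; z points along the fingers, y is the direction in which the jaws open and shut (so a half turn about z gives the same grasp; the last joint's range is limited). The gripper opens to 85 mm and grips with 20 to 120 N. Pads are 22 mm wide; open, the fingers measure 114 mm over their backs; the gripper's body (76 mm by 85 mm) begins 54 mm behind the grasp point. The pads swing forward as they close: fully open they stand 13 mm farther back than shut.
Start: joints at [-1.249, 0.353, 1.633, -0, 1.155, -0.002], TCP at [0.199, -0.593, 0.231] pointing down, gripper open.
Joint ranges: [-2.63, 2.63], [-0.92, 2.1], [0.06, 2.66], [-1.3, 4.44], [0, 2.69], [-3.02, 3.02]. Speed limits (rad/s): [2.22, 2.22, 2.79, 3.14, 3.14, 3.14].

### API

Orientations are given as a unit quaternion [w, x, y, z].
In Python, from bench import robot, imaging, job gives the robot as it stands.
- The arm moves only by the shell command python3 -m creep 'ROWS' [OPENING] [FORCE]. ROWS is JSON, one flat list of numbers, 4 for each row, row after row: the shift along the tool's x, y, z in m, then the turn about the tool's z in degrees. A call has 1 to 8 rows; each row is the pose to reach, as a shift and turn from the pose commanded when the call began, along the tool's axes at that moment; what a row does not reach only later rows make up. A row lasts 1/12 s, in which the tool goes at most 41.7 mm and 7.16 degrees, less where a joint would pass 70% of its speed; a pose out of reach is approached as far as the arm can. A call with a gripper value outside its range is refused whole. OPENING is the opening, from 0 (shut) to 1 (fully open), set as the call begins (- or left out, the last holds). The fingers move at their own pace and stop on an object; FORCE is the grip in N (left out, the last holds). Time passes only in rows, so rows that repeat a pose let the fingers close. It gives the time, the measured TCP pose, the force and the opening at its end, in the units of the state.
- robot.get_obs(): the state, without advancing time (a new reading comes with each control period).
- imaging.grab_frame(name): name is "side" or "top"; returns a dict with "img" (480x640x3 uint8, red, green, blue), "fx", "fy", "cx", "cy" (pixels), "distortion" ([k1, k2, p1, p2, k3] as OpenCV has them; the pictures are not rectified), "xyz" and "orientation" of the camera in the world. Camera axes: x right, y down, z forward; pixel columns grow to the right and rows downward; lengths in m; the calibration is good to about 2 mm. A picture is of the moment at which its call begins. There is no depth.
- job.finish_job(): hands the job in, once; it reports no verdict.
The state is a dict: "time_s": time; "q": joint angles; "joint_velocities": joint speeds; "joint_efforts": joint torques, N m; "position": TCP position; "eef_rot": TCP orientation; "force": force on the tool from outside, world axes, zero at the start; "torque": the same for the moment, N m; "gripper_width": finger opening in m.
Only numpy, scipy, OpenCV 4.12 (cv2) and the standard library are available. Lean on these libraries where they do the work, as an engineer would, in place of code of your own. Each camera call takes 0.05 s, during which the arm holds its last target.

## Working session

There is one attempt and no reset: what is moved stays moved. The work goes in short steps, Python scripts to look and compute and a shell command to move; the robot and the scene stay as the last step left them, time stands still between calls to the robot, and variables do not carry over. Pictures are saved under pics/ and viewed, and the job is handed in when it is done.

```bash
ls; mkdir -p pics
cat > h.py <<'E'
import numpy as np, cv2
from bench import robot, imaging, job
from scipy.spatial.transform import Rotation as R
def grab(n):
    f=imaging.grab_frame(n); return f
def Rm(q): return R.from_quat([q[1],q[2],q[3],q[0]]).as_matrix()
def K(f): return np.array([[f['fx'],0,f['cx']],[0,f['fy'],f['cy']],[0,0,1.]])
def ray(f,uv):
    p=cv2.undistortPoints(np.array(uv,float).reshape(-1,1,2),K(f),np.array(f['distortion'],float)).reshape(-1,2)
    d=np.c_[p,np.ones(len(p))]@Rm(f['orientation']).T
    return np.array(f['xyz']),d
def onz(f,uv,z):
    o,d=ray(f,uv); return o+d*((z-o[2])/d[:,2])[:,None]
def proj(f,P):
    M=Rm(f['orientation']).T; 
    rv,_=cv2.Rodrigues(M); return cv2.projectPoints(np.array(P,float).reshape(-1,1,3),rv,-M@np.array(f['xyz']),K(f),np.array(f['distortion'],float))[0].reshape(-1,2)
def save(n,im): cv2.imwrite('pics/'+n,cv2.cvtColor(im,cv2.COLOR_RGB2BGR))
E
python3 - <<'E'
from h import *
import pickle
o=robot.get_obs(); print(o)
for n in('top','side'):
    f=grab(n); save(n+'0.png',f['img']); pickle.dump(f,open(n+'0.pkl','wb')); print(n,f['xyz'],f['orientation'],f['fx'],f['distortion'])
E
```

```text
pics
{'time_s': 0.0, 'q': array([-1.24941118e+00,  3.53659831e-01,  1.63413844e+00,  1.17489726e-05,
        1.15520103e+00, -2.42113758e-03]), 'joint_velocities': array([ 1.72199500e-04,  5.81719738e-05,  1.35599843e-05, -1.57887945e-04,
       -9.15113100e-04, -2.94046288e-04]), 'joint_efforts': array([ 3.57973535e-03, -6.05244040e+01, -3.42062438e+01,  1.69772379e-04,
        9.18434904e-03,  1.30999732e-05]), 'position': array([ 0.19870023, -0.59206726,  0.23055254]), 'eef_rot': array([-6.95251779e-04,  9.86922429e-01,  1.61194366e-01, -1.06388055e-04]), 'force': array([-0.47813895,  1.1126    ,  0.03845983]), 'torque': array([-0.00668234,  0.01322104, -0.06740032]), 'gripper_width': 0.08581188601483183}
top [0.50552687 0.13864932 1.09395921] [ 0.05388798 -0.69511746  0.71546276 -0.04495383] 464.61194359706684 [-0.03107766  0.          0.          0.          0.        ]
side [0.28640933 0.77628782 0.53237981] [ 0.1246943  -0.21061366  0.84247214 -0.47993116] 498.22622634046405 [-0.13683558  0.          0.          0.          0.        ]
```

View pics/top0.png

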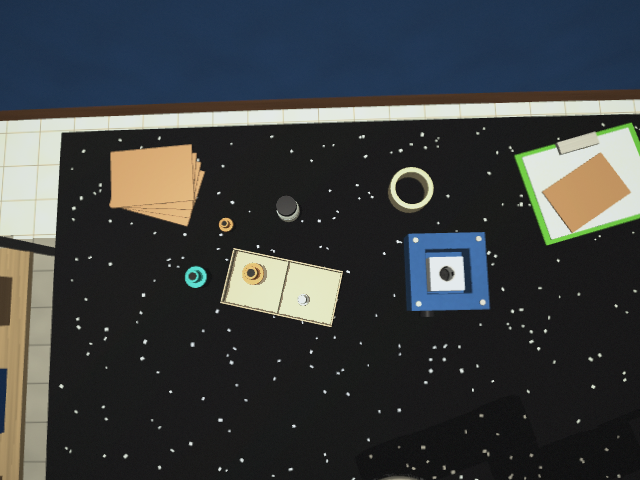

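View pics/side0.png

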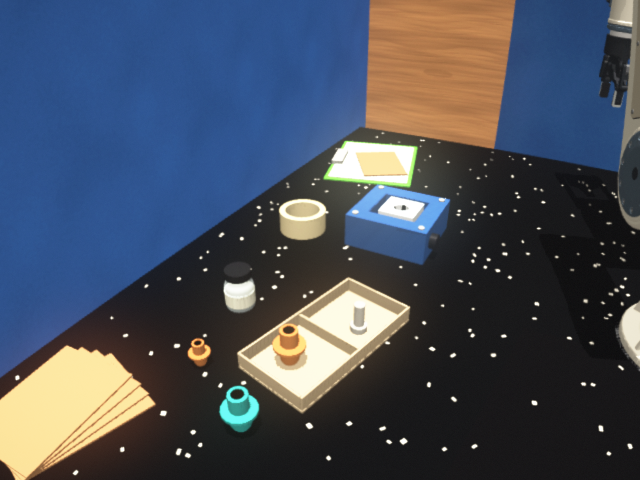

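Top view: there are three bushing-like things. One is bronze in the tray at (252,273), one is a small bronze at (226,224), and one is turquoise at (196,277). The one in the tray fits: it is bronze, the larger of the two bronze ones, and stands in a tray compartment. The spindle is at (303,299), the jar at (288,208), the tape roll at (411,189), and the turntable's carrier bore is near (447,274). Next I'll confirm with a crop and measure.

Run:
```python
from h import *
import pickle
T=pickle.load(open('top0.pkl','rb')); S=pickle.load(open('side0.pkl','rb'))
im=T['img']; 
a=cv2.resize(im[230:340,180:350],None,fx=4.5,fy=4.5,interpolation=cv2.INTER_CUBIC)
b=cv2.resize(im[225:320,395:500],None,fx=5,fy=5,interpolation=cv2.INTER_CUBIC)
save('cropA.png',a); save('cropB.png',b)
for n,F,(r0,r1,c0,c1) in (('top',T,(250,295,235,275)),('side',S,(315,370,268,312))):
    h=cv2.cvtColor(F['img'],cv2.COLOR_RGB2HSV); 
    m=((h[...,0]<22)&(h[...,1]>130)&(h[...,2]>60)).astype(np.uint8)
    mm=np.zeros_like(m); mm[r0:r1,c0:c1]=m[r0:r1,c0:c1]
    ys,xs=np.nonzero(mm); print(n,len(xs),xs.min(),xs.max(),ys.min(),ys.max(),xs.mean(),ys.mean())
# blue base top corners
h=cv2.cvtColor(im,cv2.COLOR_RGB2HSV)
m=((h[...,0]>100)&(h[...,0]<120)&(h[...,1]>120)&(h[...,2]>110)).astype(np.uint8); m[:200]=0
cs,_=cv2.findContours(m,cv2.RETR_CCOMP,cv2.CHAIN_APPROX_NONE)
for c in cs:
    if cv2.contourArea(c)>300: print(cv2.contourArea(c),cv2.minAreaRect(c), onz(T,cv2.boxPoints(cv2.minAreaRect(c)),.07).round(4).tolist())
w=((h[...,1]<60)&(h[...,2]>150)).astype(np.uint8); w[:245]=0;w[300:]=0;w[:,:415]=0;w[:,475:]=0
cs,_=cv2.findContours(w,cv2.RETR_CCOMP,cv2.CHAIN_APPROX_NONE)
for c in cs:
    if cv2.contourArea(c)>30: 
        r=cv2.minAreaRect(c);print('w',cv2.contourArea(c),r,onz(T,[r[0]],.073), onz(T,cv2.boxPoints(r),.073).round(4).tolist())
```

```text
top 63 245 263 264 283 256.5238095238095 273.41269841269843
side 608 272 305 324 364 288.68092105263156 344.6299342105263
5805.0 ((448.4866027832031, 271.20513916015625), (78.46443939208984, 77.6925048828125), 87.39744567871094) [[0.6572, -0.0386, 0.07], [0.6599, -0.212, 0.07], [0.4871, -0.2068, 0.07], [0.4846, -0.0373, 0.07]]
1854.0 ((448.0, 270.5), (48.0, 45.0), 0.0) [[0.5252, -0.0669, 0.07], [0.6242, -0.0725, 0.07], [0.6211, -0.179, 0.07], [0.522, -0.1719, 0.07]]
w 1093.0 ((446.5, 273.5), (33.0, 35.0), 90.0) [[ 0.56615888 -0.11803421  0.073     ]] [[0.6036, -0.0818, 0.073], [0.6013, -0.1589, 0.073], [0.529, -0.154, 0.073], [0.5313, -0.0776, 0.073]]
w 178.5 ((446.2500305175781, 273.25), (14.849242210388184, 14.142135620117188), 45.0) [[ 0.56672287 -0.1175206   0.073     ]] [[0.5679, -0.0951, 0.073], [0.5893, -0.1184, 0.073], [0.5655, -0.14, 0.073], [0.5443, -0.1167, 0.073]]
```

Run:
```python
import cv2
a=cv2.imread('pics/side0.png')
cv2.imwrite('pics/cropC.png',cv2.resize(a[180:265,335:460],None,fx=6,fy=6,interpolation=cv2.INTER_CUBIC))
cv2.imwrite('pics/cropD.png',cv2.resize(a[290:440,180:340],None,fx=4,fy=4,interpolation=cv2.INTER_CUBIC))
```

```text
(no output)
```

View pics/cropA.png

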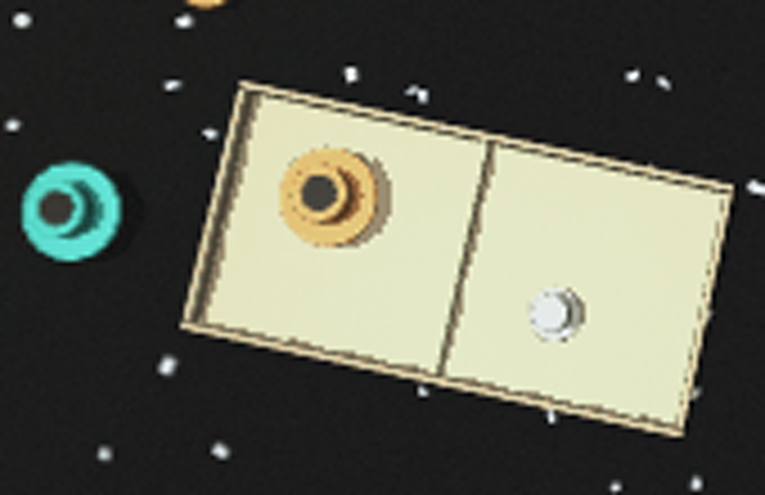

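View pics/cropB.png

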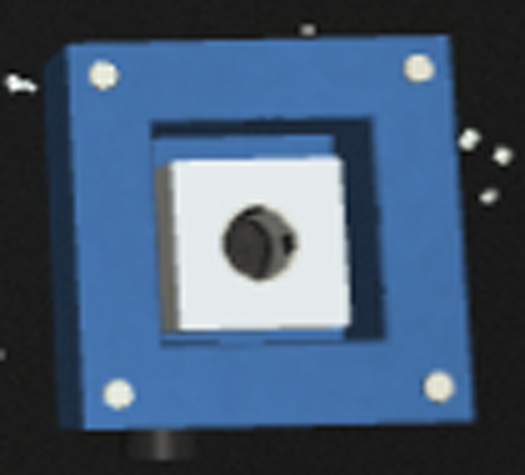

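View pics/cropC.png

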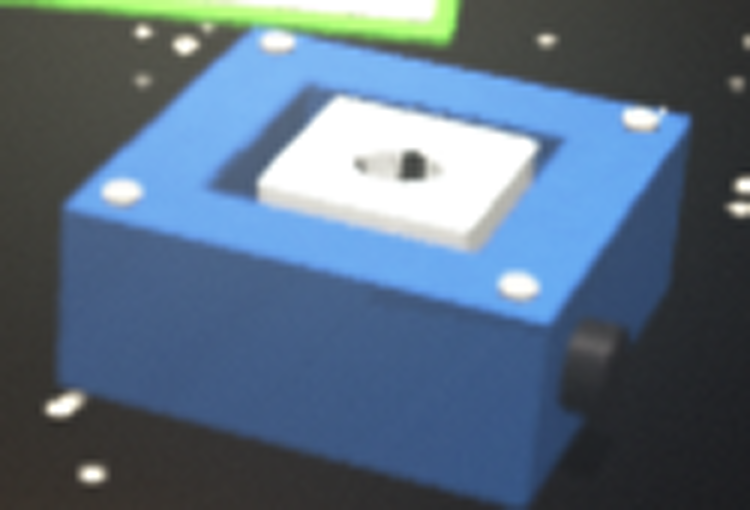

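View pics/cropD.png

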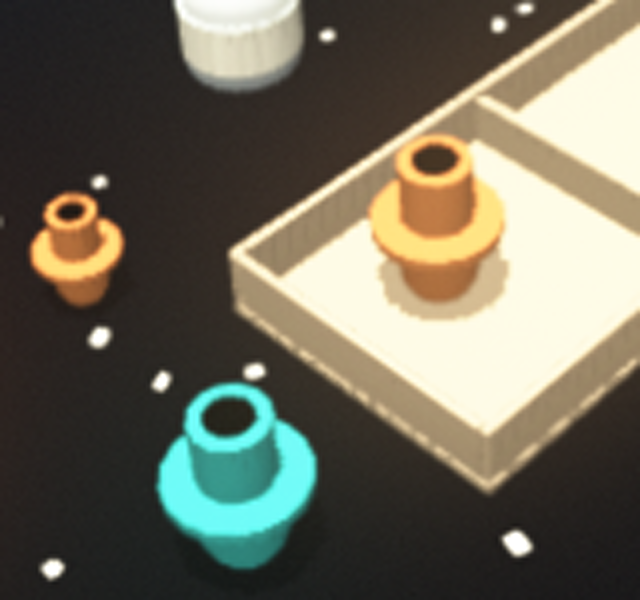

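Crop A shows the bronze flanged bushing in the tray's left compartment, with its recess at about (251,273) in the full picture. The small bronze and turquoise look-alikes stand outside the tray, so this is the one. Crop B shows the white carrier shifted in its pocket, with the bore at about (446.3,273.3).

```bash
cat >> h.py <<'E'
def darkc(F,box,thr,close=False):
    r0,r1,c0,c1=box; g=cv2.cvtColor(F['img'],cv2.COLOR_RGB2GRAY)[r0:r1,c0:c1]
    g=cv2.resize(g,None,fx=8,fy=8,interpolation=cv2.INTER_CUBIC)
    m=(g<thr).astype(np.uint8)
    cs,_=cv2.findContours(m,cv2.RETR_EXTERNAL,cv2.CHAIN_APPROX_NONE); c=max(cs,key=cv2.contourArea)
    e=cv2.fitEllipse(c); return np.array([(e[0][0]+.5)/8-.5+c0,(e[0][1]+.5)/8-.5+r0]),np.array(e[1])/8
def tri(F1,u1,F2,u2):
    o1,d1=ray(F1,[u1]);o2,d2=ray(F2,[u2]);d1,d2=d1[0],d2[0]
    A=np.c_[d1,-d2];t=np.linalg.lstsq(A,o2-o1,rcond=None)[0]
    a,b=o1+t[0]*d1,o2+t[1]*d2; return (a+b)/2,np.linalg.norm(a-b)
def toolshift(o,P):
    return Rm(o['eef_rot']).T@(np.array(P)-o['position'])
E
python3 - <<'E'
from h import *
import pickle
T=pickle.load(open('top0.pkl','rb')); S=pickle.load(open('side0.pkl','rb'))
a,ea=darkc(T,(267,279,245,257),110); b,eb=darkc(S,(322,340,279,299),90)
print('recess',a,ea,b,eb,onz(T,[a],.064)[0],onz(S,[b],.064)[0],tri(T,a,S,b))
h=cv2.cvtColor(T['img'],cv2.COLOR_RGB2HSV)
print('collar', onz(T,[[(329.5)/4.5-.5+180,198.5/4.5-.5+230]],.038))
for t in (100,140,180):
    a,ea=darkc(T,(262,285,435,458),t); b,eb=darkc(S,(200,214,392,412),t)
    print('bore',t,a,ea,b,eb,onz(T,[a],.073)[0],onz(S,[b],.073)[0],tri(T,a,S,b))
# screws at base corners top view
g=[[104,75],[419,68],[119,394],[439,387]]
p=[[(x+.5)/5-.5+395,(y+.5)/5-.5+225] for x,y in g]
P=onz(T,p,.071);print(P.round(4),P.mean(0), 'side')
g=[[277,42],[640,119],[122,192],[518,287]]
p=[[(x+.5)/6-.5+335,(y+.5)/6-.5+180] for x,y in g]
P=onz(S,p,.071);print(P.round(4),P.mean(0))
E
```

```text
recess [250.42262173 272.42522287] [7.48938179 7.6620326 ] [288.19779301 329.48309374] [ 6.57349062 10.36830902] [0.58170615 0.31417759 0.064     ] [0.57860182 0.31365175 0.064     ] (array([0.5803855 , 0.31359006, 0.06350024]), np.float64(0.0030006099198898917))
collar [[0.58077734 0.31336702 0.038     ]]
bore 100 [445.70680428 273.32149315] [12.58156204 13.19022179] [403.3369894  207.31116581] [3.09200025 3.78277993] [ 0.56660205 -0.11631898  0.073     ] [ 0.5574116  -0.11457517  0.073     ] (array([ 0.56282808, -0.1182174 ,  0.07041261]), np.float64(0.008245617540410336))
bore 140 [446.23481178 273.17759514] [13.94067764 14.37610817] [403.29918098 207.30948591] [4.06003284 4.61913967] [ 0.56688246 -0.11749727  0.073     ] [ 0.55748338 -0.1145459   0.073     ] (array([ 0.56322853, -0.11954715,  0.069725  ]), np.float64(0.00808237660615187))
bore 180 [446.30955029 273.19078445] [14.71681595 15.08276463] [403.28155231 207.30864429] [4.90228367 5.20937634] [ 0.56684865 -0.1176594   0.073     ] [ 0.55751694 -0.11453251  0.073     ] (array([ 0.56325565, -0.11971327,  0.0696419 ]), np.float64(0.007965019153094725))
[[ 0.6435 -0.0543  0.071 ]
 [ 0.6424 -0.1945  0.071 ]
 [ 0.503  -0.0532  0.071 ]
 [ 0.5018 -0.193   0.071 ]] [ 0.57269167 -0.12375441  0.071     ] side
[[ 0.6381 -0.1935  0.071 ]
 [ 0.4988 -0.1928  0.071 ]
 [ 0.6394 -0.0542  0.071 ]
 [ 0.4999 -0.0525  0.071 ]] [ 0.56905193 -0.12323462  0.071     ]
```

```bash
python3 -m creep '[0.02,-0.023,0,-7, 0.045,-0.051,0,-14, 0.07,-0.079,0,-21, 0.095,-0.107,0,-28, 0.12,-0.135,0,-35, 0.145,-0.163,0,-42, 0.17,-0.191,0,-49, 0.195,-0.22,0,-56]' 1; python3 -c "
from h import *
o=robot.get_obs();print(toolshift(o,[.58,.3137,.2]),o['q'].round(3),R.from_matrix(Rm(o['eef_rot'])).as_matrix()[:,0])"
```

```text
time_s: 0.77
position: [0.3139, -0.3202, 0.2311]
eef_rot: [-0.0, 0.794, 0.608, 0.0]
force: [0.8, 0.6, 0.3]
gripper_width: 0.0856
[0.68138159 0.09145343 0.03119805] [-0.799  0.073  1.994  0.     1.075 -0.535] [2.60966652e-01 9.65347808e-01 1.23212189e-04]
```

```bash
python3 -m creep '[0.03,0.004,0,-5, 0.07,0.009,0,-10, 0.11,0.015,0,-15, 0.15,0.02,0,-15, 0.19,0.025,0,-15, 0.23,0.031,0,-15, 0.27,0.036,0,-15, 0.31,0.042,0,-15]'; python3 -c "
from h import *
o=robot.get_obs();print(toolshift(o,[.58,.3137,.2]),o['q'].round(3),R.from_matrix(Rm(o['eef_rot'])).as_matrix()[:,0])"
```

```text
time_s: 1.43
position: [0.4368, -0.0322, 0.2313]
eef_rot: [0.0, 0.71, 0.704, 0.0]
force: [0.7, -0.5, -0.2]
gripper_width: 0.0853
[0.34702368 0.14048112 0.03128893] [-0.077  0.055  2.013 -0.     1.073 -0.069] [ 7.73204176e-03  9.99970106e-01 -4.88360401e-05]
```

```bash
python3 -m creep '[0.036,0.015,0,0, 0.072,0.029,0,0, 0.108,0.043,0,0, 0.144,0.058,0,0, 0.18,0.072,0,0, 0.216,0.087,0,0, 0.252,0.1,0,0, 0.28,0.112,0,0]'; python3 -m creep '[0.03,0.012,0.02,0, 0.055,0.023,0.04,0, 0.055,0.023,0.05,0,0.055,0.023,0.05,0]'
python3 - <<'E'
from h import *
o=robot.get_obs();print(toolshift(o,[.58,.3137,.12]),o['q'].round(3),Rm(o['eef_rot'])[:,0])
for n,b in(('top',(215,335,170,340)),('side',(200,440,170,450))):
    f=grab(n); save(n+'1.png',cv2.resize(f['img'][b[0]:b[1],b[2]:b[3]],None,fx=4 if n=='top' else 2.4,fy=4 if n=='top' else 2.4))
E
```

```text
time_s: 2.1
position: [0.5512, 0.2476, 0.2309]
eef_rot: [-0.0, 0.71, 0.705, -0.0]
force: [1.3, -0.8, 0.3]
gripper_width: 0.0853
time_s: 2.43
position: [0.5727, 0.2998, 0.1777]
eef_rot: [-0.001, 0.709, 0.705, -0.003]
force: [-0.6, -0.9, -0.1]
gripper_width: 0.0853
[0.01407091 0.00754553 0.05764406] [ 0.48   0.44   1.629 -0.     1.078  0.486] [ 0.00600114  0.99997849 -0.00264546]
```

View pics/top1.png

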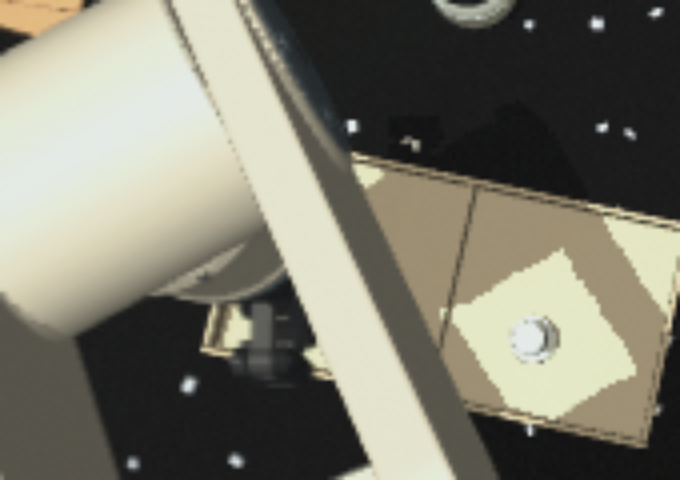

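View pics/side1.png

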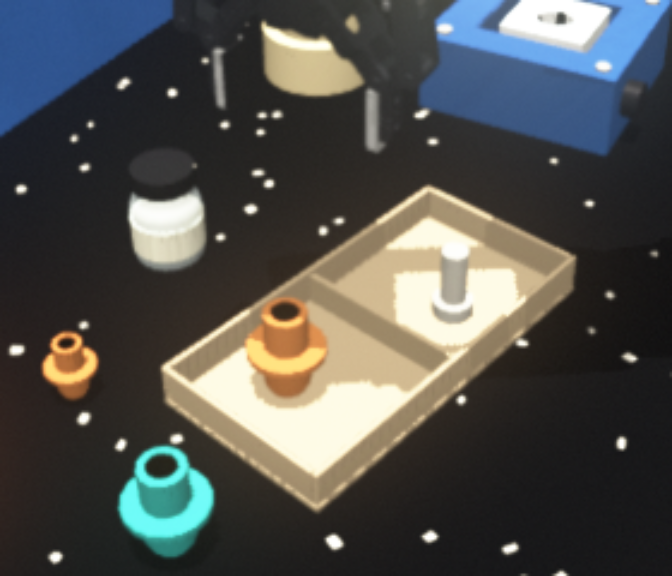

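The side view shows both open fingertips, at about (262,244) and (327,262) in the full frame, above and behind the bushing. Nothing has been touched. Next I'll check the side camera's offset against the known TCP.

Run:
```python
from h import *
import pickle
S=pickle.load(open('side0.pkl','rb'))
o=robot.get_obs();print(o['position'],o['force'])
for z in(.0,.006,.013):
  print(z,proj(S,[o['position']+[s*.0426,0,z] for s in(-1,1)]+[o['position']+[s*.0445,0,z] for s in (-1,1)]))
```

```text
[0.57367433 0.29883935 0.18074465] [ 0.07752508  0.10492979 -0.37594905]
0.0 [[322.84253093 264.57825847]
 [267.03755318 248.58578084]
 [324.15734903 264.95414478]
 [265.86191812 248.24805367]]
0.006 [[322.85845404 260.65565623]
 [266.79821995 244.79680335]
 [324.17973014 261.02868883]
 [265.61762036 244.46215965]]
0.013 [[322.87698948 256.03033439]
 [266.51716318 240.33258673]
 [324.20585094 256.39991857]
 [265.33074189 240.00165316]]
```

```bash
python3 -m creep '[0.005,0.002,0.02,0, 0.01,0.004,0.04,0, 0.0148,0.0063,0.065,0.3, 0.0148,0.0063,0.09,0.3, 0.0148,0.0063,0.095,0.3, 0.0148,0.0063,0.095,0.3]'
python3 - <<'E'
from h import *
o=robot.get_obs();print(o['position'],Rm(o['eef_rot']).round(4).tolist())
f=grab('side'); save('side2.png',cv2.resize(f['img'][240:400,220:380],None,fx=3.75,fy=3.75))
print(robot.get_obs()['position'])
E
```

```text
time_s: 3.03
position: [0.58, 0.3129, 0.0858]
eef_rot: [-0.0, 0.712, 0.702, -0.001]
force: [-0.5, 1.0, -0.5]
gripper_width: 0.085
[0.57997831 0.31293398 0.08578623] [[0.0139, 0.9999, -0.0022], [0.9999, -0.0139, -0.0013], [-0.0014, -0.0022, -1.0]]
[0.58094425 0.31358321 0.08724834]
```

View pics/side2.png

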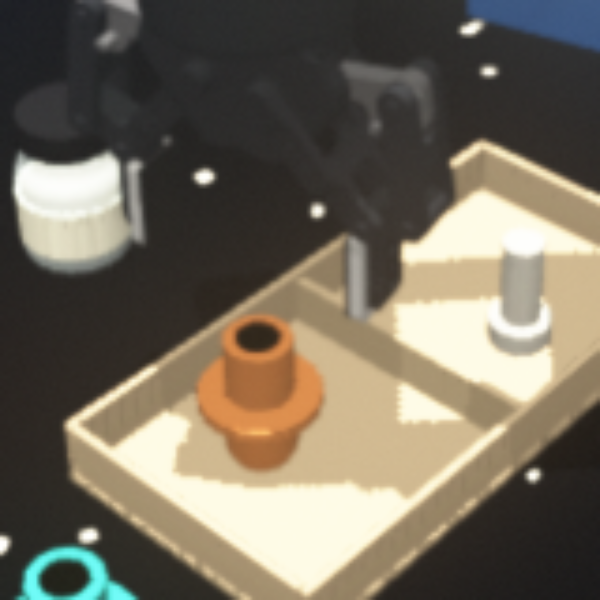

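```bash
python3 -m creep '[0,0,0.012,0, 0,0,0.026,0, 0,0,0.038,0, 0,0,0.044,0, 0,0,0.044,0, 0,0,0.044,0]'
python3 - <<'E'
from h import *
ps=[]
for i in range(3):
    f=grab('side'); o=robot.get_obs(); ps.append(o['position'])
print(np.mean(ps,0),np.std(ps,0),o['force']); save('side3.png',cv2.resize(f['img'][240:400,220:380],None,fx=3.75,fy=3.75))
E
```

```text
time_s: 3.58
position: [0.5804, 0.3142, 0.0416]
eef_rot: [-0.0, 0.712, 0.702, -0.001]
force: [-0.2, 0.2, 0.3]
gripper_width: 0.0856
[0.58104875 0.3145649  0.04251921] [1.33659585e-04 7.72400881e-05 2.37158478e-04] [-0.47450792  0.68136383 -0.03055232]
```

View pics/side3.png

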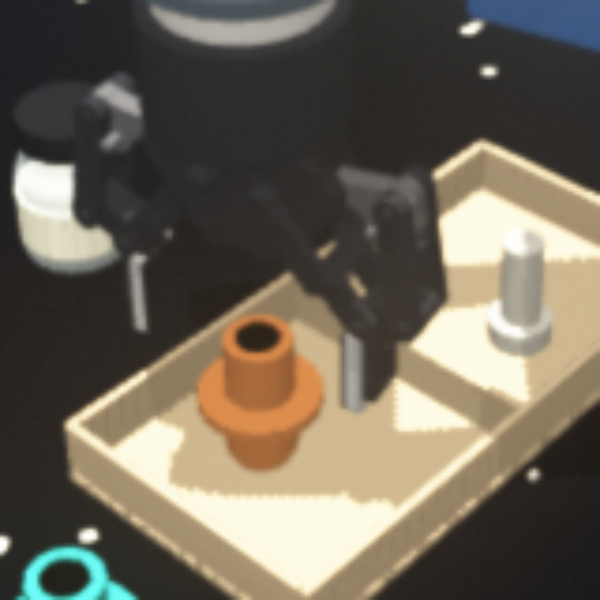

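The fingers straddle the hub, with tips at crop (140,330) and (355,408) on either side of the hub at (258,345). Closing now.

```bash
python3 -m creep '[0,0,0,0,0,0,0,0,0,0,0,0,0,0,0,0]' 0 40;  python3 -m creep '[0,0,0,0,0,0,0,0,0,0,0,0,0,0,0,0]' 0 90; python3 -m creep '[0,0,0,0,0,0,0,0]'
python3 - <<'E'
from h import *
f=grab('side'); o=robot.get_obs()
print(o['position'],o['force'],o['gripper_width']); save('side4.png',cv2.resize(f['img'][240:400,220:380],None,fx=3.75,fy=3.75))
E
```

```text
time_s: 4.07
position: [0.5809, 0.3144, 0.0425]
eef_rot: [0.0, 0.712, 0.702, 0.0]
force: [0.9, -0.2, -0.2]
gripper_width: 0.0388
time_s: 4.4
position: [0.5812, 0.3146, 0.0428]
eef_rot: [0.0, 0.712, 0.702, 0.0]
force: [-0.2, 0.2, 5.4]
gripper_width: 0.025
time_s: 4.57
position: [0.5812, 0.3145, 0.0428]
eef_rot: [0.0, 0.712, 0.702, 0.0]
force: [0.2, -0.9, 5.4]
gripper_width: 0.0252
[0.58124578 0.31456034 0.04279107] [-0.27560316 -0.64659057  5.82032646] 0.025143494535086276
```

View pics/side4.png

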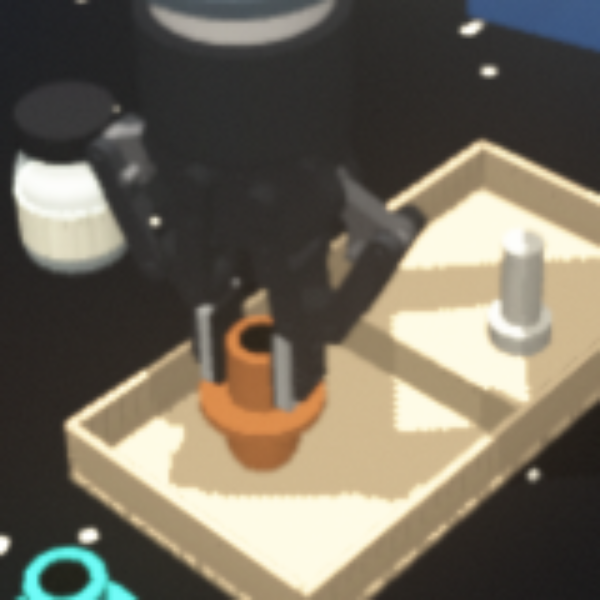

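Gripped: the fingers are on the hub, just above the collar. Lifting.

```bash
python3 -m creep '[0,0,-0.003,0, 0,0,-0.012,0, 0,0,-0.03,0, 0,0,-0.06,0, 0,0,-0.095,0, 0,0,-0.13,0, 0,0,-0.14,0, 0,0,-0.14,0]'
python3 - <<'E'
from h import *
f=grab('side'); o=robot.get_obs()
print(o['position'],o['force'],o['gripper_width'],toolshift(o,[.565,-.1174,.18]),o['q'].round(2)); save('side5.png',cv2.resize(f['img'][160:400,170:410],None,fx=2.5,fy=2.5))
E
```

```text
time_s: 5.28
position: [0.5824, 0.3153, 0.186]
eef_rot: [0.001, 0.712, 0.702, 0.003]
force: [0.8, 0.9, -2.4]
gripper_width: 0.0254
[0.58109193 0.31456615 0.18319237] [ 0.25752972 -0.2227108  -2.78487466] 0.02535847548414393 [-0.43214281 -0.01044044  0.00273696] [0.49 0.45 1.6  0.   1.09 0.51]
```

View pics/side5.png

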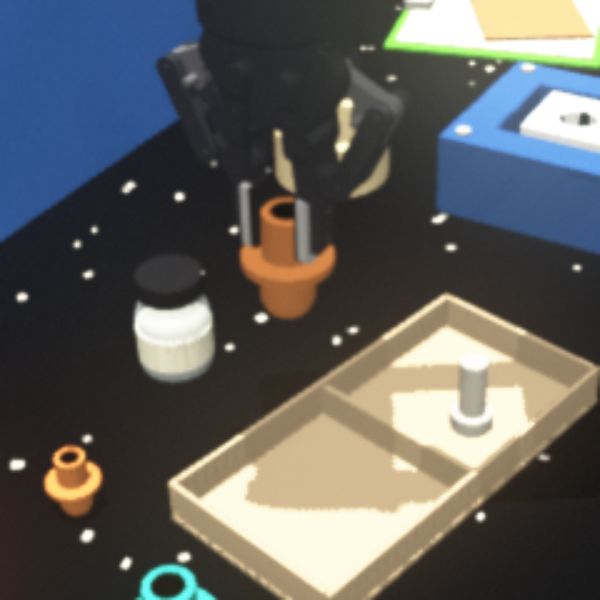

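The bushing hangs straight in the fingers, at crop (288,260), and the force dropped by about 2.5 N. The spindle, the jar and the tray are undisturbed. Carrying it over to the carrier.

```bash
python3 -m creep '[-0.015,0,0,0, -0.045,-0.001,0,0, -0.08,-0.002,0,0, -0.115,-0.003,0,0, -0.15,-0.004,0,0, -0.185,-0.005,0,0, -0.22,-0.006,0,0, -0.255,-0.006,0,0]';  python3 -m creep '[-0.03,0,0,0, -0.06,-0.001,0,0, -0.09,-0.002,0,0, -0.12,-0.003,0,0, -0.15,-0.004,0,0, -0.17,-0.004,0,0, -0.177,-0.004,0,0,-0.177,-0.004,0,0]'
python3 - <<'E'
from h import *
import pickle
o0=robot.get_obs()
T=grab('top');S=grab('side'); o=robot.get_obs()
print(o0['position'],o['position'],o['force'],o['gripper_width'],toolshift(o,[.565,-.1174,.13]),o['q'].round(2),Rm(o['eef_rot']).round(4).tolist()); save('side6.png',cv2.resize(S['img'][90:270,300:480],None,fx=3.3,fy=3.3));save('top6.png',cv2.resize(T['img'][215:325,385:505],None,fx=5,fy=5))
pickle.dump((T,S),open('p6.pkl','wb'))
E
```

```text
time_s: 6.0
position: [0.569, 0.0571, 0.1795]
eef_rot: [-0.001, 0.712, 0.703, -0.002]
force: [0.1, -0.4, -3.3]
gripper_width: 0.0251
time_s: 6.67
position: [0.5634, -0.1191, 0.1801]
eef_rot: [-0.001, 0.713, 0.702, -0.001]
force: [-0.2, -0.4, -3.0]
gripper_width: 0.025
[ 0.56338781 -0.11908545  0.180077  ] [ 0.56402509 -0.11702042  0.18076872] [ 0.26648197 -0.28907787 -3.62092298] 0.02524594253360476 [-0.00041631  0.00111667  0.05076552] [-0.21  0.33  1.79  0.    1.03 -0.19] [[0.0139, 0.9999, -0.0027], [0.9999, -0.0139, 0.001], [0.001, -0.0027, -1.0]]
```

View pics/top6.png

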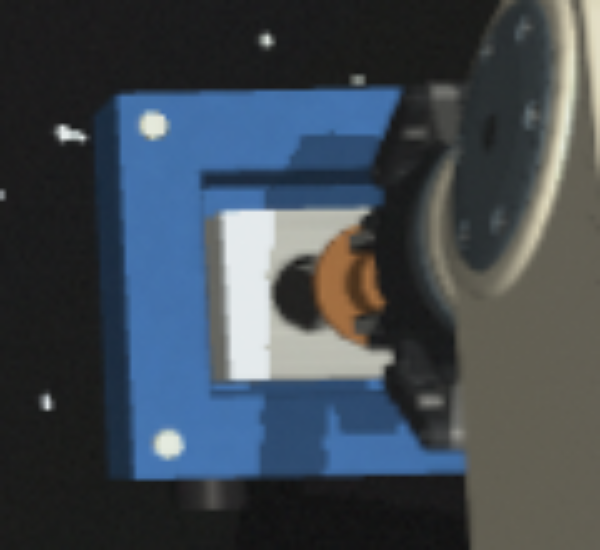

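View pics/side6.png

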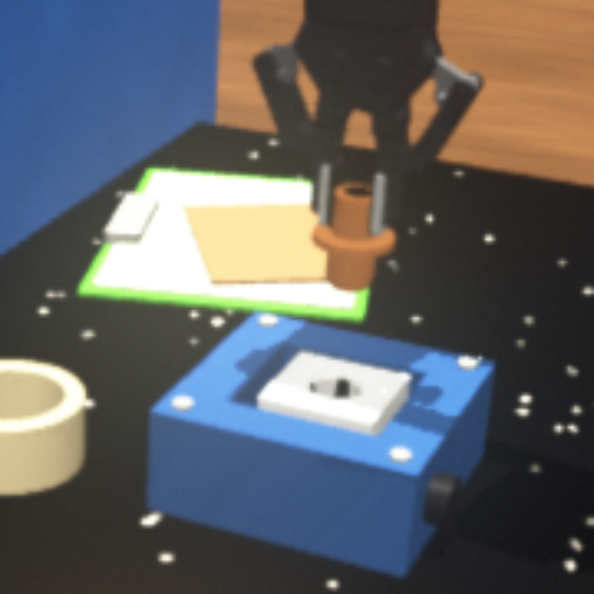

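The bushing hangs above the carrier. In the top view the collar's left edge is at crop (315,288), partly under the wrist; the bore is at crop (302,292). In the side view the bushing is at crop (354,240) and the bore at crop (337,386). I'll use the held bushing's known pose to correct the camera bias.

```bash
python3 - <<'E'
from h import *
import pickle
from scipy.optimize import least_squares
T,S=pickle.load(open('p6.pkl','rb')); T0=pickle.load(open('top0.pkl','rb')); S0=pickle.load(open('side0.pkl','rb'))
p=np.array([.5640,-.1172,.1806]); bz=p[2]-.0388
# side: recess & collar extremes & sleeve
a,ea=darkc(S,(143,152,401,413),70); print('side recess',a,ea,'pred',proj(S,[p+[0,0,.0212]]))
h=cv2.cvtColor(S['img'],cv2.COLOR_RGB2HSV)
m=((h[...,0]<18)&(h[...,1]>130)&(h[...,2]>60)).astype(np.uint8)
m[:,:392]=0;m[:,423:]=0;m[:142]=0;m[180:]=0
for r in range(158,180):
    x=np.nonzero(m[r])[0]
    if len(x): print(r,x.min(),x.max(),(x.min()+x.max())/2)
th=np.linspace(0,2*np.pi,200)
def circ(c,r,z): return np.c_[c[0]+r*np.cos(th),c[1]+r*np.sin(th),np.full(200,z)]
for r,dz in((.025,.031),(.015,.014),(.0115,0)):
    q=proj(S,circ(p,r,bz+dz)); print('pred',r,dz,q.min(0),q.max(0),(q[:,0].min()+q[:,0].max())/2)
# top collar
h=cv2.cvtColor(T['img'],cv2.COLOR_RGB2HSV)
m=((h[...,0]<20)&(h[...,1]>110)&(h[...,2]>60)).astype(np.uint8); m[:255]=0;m[292:]=0;m[:,:444]=0;m[:,470:]=0
E=[]
for r in range(262,284):
    x=np.nonzero(m[r])[0]
    if len(x): E.append((x.min()-.5,r)); 
print(E)
q=proj(T,circ(p,.025,bz+.034)); print('pred top collar',q.min(0),q.max(0))
E
python3 - <<'E'
import cv2,pickle
import sys; sys.path.insert(0,'.')
E
```

```text
side recess [406.21990347 143.90607083] [ 3.2340796  15.12174797] pred [[405.80614754 146.81842748]]
158 400 410 405.0
159 395 418 406.5
160 395 419 407.0
161 395 419 407.0
162 395 419 407.0
163 395 419 407.0
164 396 418 407.0
165 397 418 407.5
166 399 417 408.0
167 399 414 406.5
168 399 413 406.0
169 399 412 405.5
170 399 412 405.5
171 399 412 405.5
172 399 412 405.5
173 399 412 405.5
174 400 412 406.0
175 401 411 406.0
176 402 410 406.0
177 405 408 406.5
pred 0.025 0.031 [391.91277722 156.23358629] [417.41651546 165.55235562] 404.66464634069473
pred 0.015 0.014 [396.38522093 165.96650696] [411.56174748 171.72808513] 403.9734842015778
pred 0.0115 0 [397.63737276 173.08392435] [409.19477859 177.60534351] 403.41607567775935
[(np.float64(452.5), 262), (np.float64(450.5), 263), (np.float64(449.5), 264), (np.float64(449.5), 265), (np.float64(448.5), 266), (np.float64(448.5), 267), (np.float64(447.5), 268), (np.float64(447.5), 269), (np.float64(446.5), 270), (np.float64(446.5), 271), (np.float64(447.5), 272), (np.float64(447.5), 273), (np.float64(447.5), 274), (np.float64(447.5), 275), (np.float64(447.5), 276), (np.float64(448.5), 277), (np.float64(449.5), 278), (np.float64(450.5), 279), (np.float64(451.5), 280), (np.float64(452.5), 281), (np.float64(454.5), 282), (np.float64(456.5), 283)]
pred top collar [446.35380899 258.50912145] [471.67077107 283.8221917 ]
```

Run:
```python
from h import *
import pickle
from scipy.optimize import least_squares
T,S=pickle.load(open('p6.pkl','rb')); S0=pickle.load(open('side0.pkl','rb')); T0=pickle.load(open('top0.pkl','rb'))
E=np.array([(452.5,262),(450.5,263),(449.5,264),(449.5,265),(448.5,266),(448.5,267),(447.5,268),(447.5,269),(446.5,270),(446.5,271),(447.5,272),(447.5,273),(447.5,274),(447.5,275),(447.5,276),(448.5,277),(449.5,278),(450.5,279),(451.5,280),(452.5,281),(454.5,282)])
z=.1806-.0388+.034
P=onz(T,E,z)[:,:2]
r=least_squares(lambda c:np.hypot(*(P-c).T)-.025,[.564,-.117]); print('bushing seen top',r.x,np.abs(r.fun).max())
# bore rim top, current image left part & initial image
for t in (160,190): 
    a,e=darkc(T0,(262,285,435,458),t); print('bore top',onz(T0,[a],.073)[0],e)
# side: bushing seen
print('side bushing', onz(S,[[407,161.3]],z-.003)[0])
b=cv2.resize(S0['img'][195:222,375:430],None,fx=12,fy=12,interpolation=cv2.INTER_CUBIC); save('sb.png',b)
```

```text
bushing seen top [ 0.56321   -0.1190106] 0.0016475027851238222
bore top [ 0.56685988 -0.11759039  0.073     ] [14.32444668 14.72063065]
bore top [ 0.56684715 -0.11768311  0.073     ] [14.92988396 15.29262733]
side bushing [ 0.55898603 -0.11680223  0.1728    ]
```

View pics/sb.png

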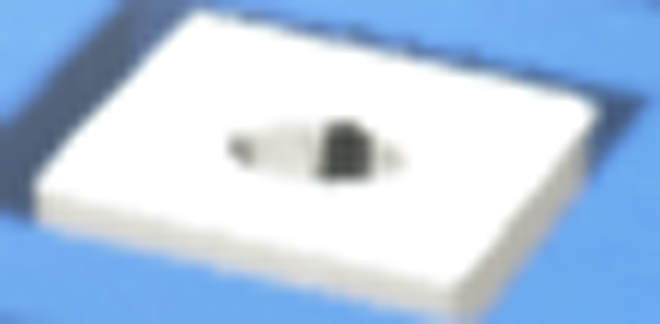

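Both views agree on the relative correction, about +3 mm in x and +1 mm in y. Applying it and going down to just above the carrier.

```bash
python3 -m creep '[0.001,0.003,0.01,0, 0.001,0.003,0.025,0, 0.001,0.003,0.04,0, 0.001,0.003,0.052,0, 0.001,0.003,0.06,0, 0.001,0.003,0.063,0, 0.001,0.003,0.063,0,0.001,0.003,0.063,0]'
python3 - <<'E'
from h import *
import pickle
T=grab('top');S=grab('side'); o=robot.get_obs()
print(o['position'],o['force'],o['torque']); save('side7.png',cv2.resize(S['img'][140:240,340:460],None,fx=5,fy=5,interpolation=cv2.INTER_CUBIC));save('top7.png',cv2.resize(T['img'][215:325,385:505],None,fx=5,fy=5,interpolation=cv2.INTER_CUBIC))
pickle.dump((T,S),open('p7.pkl','wb'))
E
```

```text
time_s: 7.43
position: [0.5685, -0.1163, 0.1195]
eef_rot: [0.0, 0.712, 0.703, 0.0]
force: [0.3, 0.3, -2.5]
gripper_width: 0.0252
[ 0.5688026  -0.11652259  0.12003313] [-0.08471318 -0.05871592 -2.14306845] [ 0.01226143  0.00272316 -0.02051315]
```

View pics/top7.png

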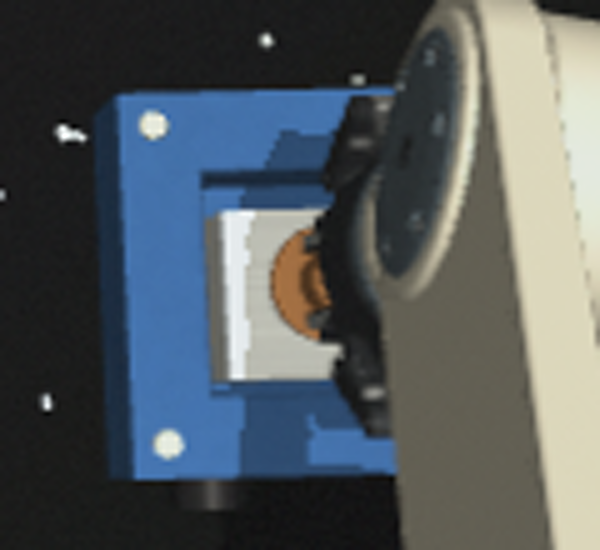

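View pics/side7.png

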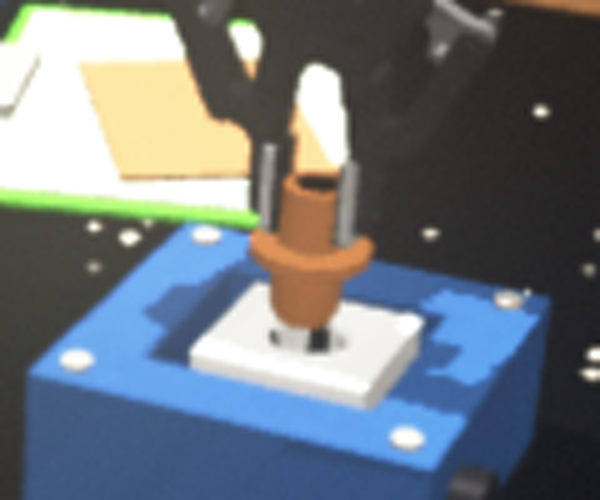

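Run:
```python
from h import *
import pickle
from scipy.optimize import least_squares
T,S=pickle.load(open('p7.pkl','rb'))
z=.1200-.0388+.034
h=cv2.cvtColor(T['img'],cv2.COLOR_RGB2HSV)
m=((h[...,0]<20)&(h[...,1]>90)&(h[...,2]>50)).astype(np.uint8)*255; 
g=cv2.resize(m[255:290,430:455],None,fx=8,fy=8,interpolation=cv2.INTER_CUBIC)>127
E=[]
for r in range(g.shape[0]):
    x=np.nonzero(g[r])[0]
    if len(x) and x.min()<20*8*0.75: E.append(((x.min())/8-.5+430,(r+.5)/8-.5+255))
E=np.array(E);print(E[0],E[-1],E[:,0].min())
P=onz(T,E,z)[:,:2]
r=least_squares(lambda c:np.hypot(*(P-c).T)-.025,[.564,-.117],loss='soft_l1',f_scale=.001); print('bushing seen top',r.x,np.sqrt(np.mean(r.fun**2)))
for i in range(0,len(E),8): print(E[i].round(1),end=' ')
# side
c=lambda x,y:[(x+.5)/5-.5+340,(y+.5)/5-.5+140]
print('\nside bushing by collar',onz(S,[c(312,252)],z-.003)[0],'bore',onz(S,[c(308.5,341)],.073)[0], onz(S,[[401.0,207.1]],.073)[0])
th=np.linspace(0,2*np.pi,200)
for p in ([.5652,-.117],):
  for rr,zz in((.025,z-.003),(.015,z-.02),(.0115,z-.034),(.0158,.073)):
    q=proj(S,np.c_[p[0]+rr*np.cos(th),p[1]+rr*np.sin(th),np.full(200,zz)]); q=(q+.5-[340,140])*5-.5; print(rr,q.min(0),q.max(0))
```

```text
[444.375  261.1875] [444.375  280.8125] 438.5
bushing seen top [ 0.56858766 -0.11673095] 0.0005762116239791726
[444.4 261.2] [443.4 262.2] [441.5 263.2] [441.4 264.2] [440.4 265.2] [439.5 266.2] [439.5 267.2] [439.4 268.2] [438.5 269.2] [438.5 270.2] [438.5 271.2] [438.6 272.2] [439.5 273.2] [439.5 274.2] [439.6 275.2] [440.5 276.2] [440.6 277.2] [441.6 278.2] [442.6 279.2] [443.6 280.2] 
side bushing by collar [ 0.56253853 -0.11150753  0.1122    ] bore [ 0.56038999 -0.11047673  0.073     ] [ 0.56201473 -0.1132351   0.073     ]
0.025 [248.468455   220.55545819] [372.28202466 271.95977481]
0.015 [270.18990139 268.04576208] [343.87310531 299.61597642]
0.0115 [276.27710737 302.21248533] [332.38824437 326.86099208]
0.0158 [264.39061018 315.38488885] [341.18021145 349.60111961]
```

Top view: the bushing is 1.8 mm beyond the bore in x and 0.9 mm in y. The side view agrees in x (1.6 mm). Correcting, then feeling downward slowly.

```bash
python3 -m creep '[-0.0008,-0.0017,0,0, -0.0008,-0.0017,0.002,0, -0.0008,-0.0017,0.004,0, -0.0008,-0.0017,0.006,0, -0.0008,-0.0017,0.007,0, -0.0008,-0.0017,0.008,0, -0.0008,-0.0017,0.009,0, -0.0008,-0.0017,0.009,0]'; for i in 1 2; do echo; done; python3 -m creep '[0,0,0.001,0, 0,0,0.002,0, 0,0,0.003,0, 0,0,0.003,0]'
```

```text
time_s: 8.2
position: [0.5664, -0.1172, 0.11]
eef_rot: [-0.0, 0.712, 0.702, -0.0]
force: [0.7, 0.2, -3.0]
gripper_width: 0.0253


time_s: 8.53
position: [0.5663, -0.1172, 0.1071]
eef_rot: [-0.0, 0.712, 0.702, -0.0]
force: [-0.4, -0.4, -2.8]
gripper_width: 0.0252
```

```bash
python3 -c "
from h import *
o=robot.get_obs();print(o['position'],o['force'],o['torque'])"
```

```text
[ 0.56634647 -0.11722745  0.10706693] [-0.42011272 -0.42415207 -2.80690846] [ 0.03339343 -0.04456372  0.03044519]
```

It has entered the bore by about 5 mm with no contact force. Going on gently.

```bash
python3 -m creep '[0,0,0.001,0, 0,0,0.002,0, 0,0,0.003,0, 0,0,0.004,0, 0,0,0.004,0]'; python3 -m creep '[0,0,0.001,0, 0,0,0.002,0, 0,0,0.003,0, 0,0,0.004,0, 0,0,0.004,0]'
```

```text
time_s: 8.95
position: [0.5663, -0.1172, 0.103]
eef_rot: [-0.0, 0.712, 0.702, -0.0]
force: [1.0, 0.3, -2.2]
gripper_width: 0.0252
time_s: 9.37
position: [0.5664, -0.1173, 0.0991]
eef_rot: [-0.0, 0.712, 0.702, -0.0]
force: [0.3, -0.5, -2.7]
gripper_width: 0.0253
```

```bash
python3 -m creep '[0,0,0.001,0, 0,0,0.002,0, 0,0,0.003,0, 0,0,0.003,0]'; python3 -m creep '[0,0,0.001,0, 0,0,0.002,0, 0,0,0.003,0, 0,0,0.003,0]'
```

```text
time_s: 9.7
position: [0.5665, -0.1173, 0.0962]
eef_rot: [0.0, 0.712, 0.702, -0.0]
force: [0.3, -0.7, -0.1]
gripper_width: 0.0252
time_s: 10.03
position: [0.5669, -0.1173, 0.0936]
eef_rot: [0.0, 0.712, 0.702, 0.0]
force: [-0.8, -0.8, 5.1]
gripper_width: 0.0254
```

```bash
python3 -m creep '[0,0,0.001,0, 0,0,0.002,0, 0,0,0.003,0, 0,0,0.003,0]'; python3 -m creep '[0,0,0.001,0, 0,0,0.002,0, 0,0,0.003,0, 0,0,0.003,0]'
```

```text
time_s: 10.37
position: [0.5674, -0.1174, 0.0911]
eef_rot: [0.001, 0.712, 0.702, 0.001]
force: [-0.4, -0.1, 9.4]
gripper_width: 0.0253
time_s: 10.7
position: [0.5677, -0.1174, 0.0883]
eef_rot: [0.001, 0.712, 0.702, 0.001]
force: [-0.7, -0.1, 10.0]
gripper_width: 0.0249
```

```bash
python3 -m creep '[0,0,0.001,0, 0,0,0.002,0, 0,0,0.003,0, 0,0,0.003,0]'; python3 -m creep '[0,0,0.001,0, 0,0,0.002,0, 0,0,0.002,0]'
```

```text
time_s: 11.03
position: [0.5678, -0.1174, 0.0853]
eef_rot: [0.001, 0.712, 0.702, 0.001]
force: [-0.4, 0.4, 8.0]
gripper_width: 0.025
time_s: 11.28
position: [0.5676, -0.1174, 0.0831]
eef_rot: [0.001, 0.712, 0.702, 0.001]
force: [0.5, -0.0, 7.5]
gripper_width: 0.0252
```

```bash
python3 -m creep '[0,0,0.001,0, 0,0,0.002,0, 0,0,0.002,0]'; python3 -m creep '[0,0,0.001,0, 0,0,0.001,0]'
python3 - <<'E'
from h import *
S=grab('side'); o=robot.get_obs()
print(o['position'],o['force'],o['torque']); save('side8.png',cv2.resize(S['img'][140:240,340:460],None,fx=5,fy=5,interpolation=cv2.INTER_CUBIC))
E
```

```text
time_s: 11.53
position: [0.5676, -0.1174, 0.0812]
eef_rot: [0.001, 0.712, 0.702, 0.001]
force: [0.5, 0.5, 9.3]
gripper_width: 0.0253
time_s: 11.7
position: [0.5677, -0.1174, 0.0804]
eef_rot: [0.001, 0.712, 0.702, 0.001]
force: [-0.5, -0.1, 11.3]
gripper_width: 0.0255
[ 0.5676679  -0.11741328  0.08042854] [-0.72745819 -0.02746671 11.19966705] [-0.07274343  0.20242741  0.03044542]
```

View pics/side8.png

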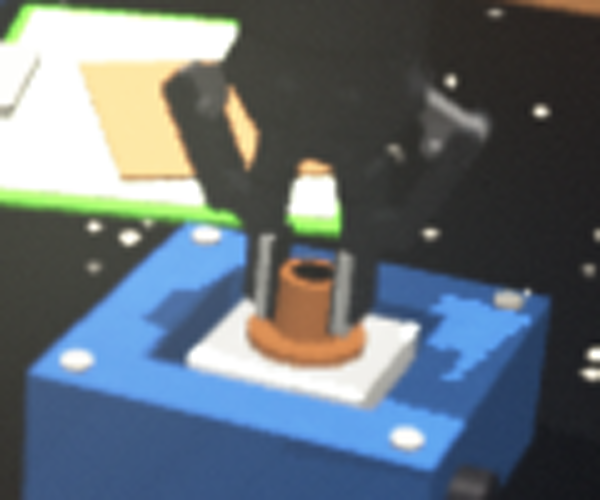

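```bash
python3 -m creep '[0,0,0.0005,0, 0,0,0.001,0, 0,0,0.001,0]'; python3 -m creep '[0,0,0.0005,0, 0,0,0.001,0, 0,0,0.001,0]'
```

```text
time_s: 12.0
position: [0.568, -0.1175, 0.0797]
eef_rot: [0.001, 0.712, 0.702, 0.001]
force: [-0.9, 0.6, 13.4]
gripper_width: 0.0251
time_s: 12.25
position: [0.5683, -0.1175, 0.079]
eef_rot: [0.001, 0.712, 0.702, 0.001]
force: [-1.2, 0.4, 15.9]
gripper_width: 0.0253
```

```bash
python3 -m creep '[0,0,0.0005,0, 0,0,0.001,0, 0,0,0.001,0,0,0,0.001,0]'
python3 - <<'E'
from h import *
S=grab('side'); o=robot.get_obs()
print(o['position'],o['force'],o['torque'],Rm(o['eef_rot'])[:,2]); save('side9.png',cv2.resize(S['img'][140:240,340:460],None,fx=5,fy=5,interpolation=cv2.INTER_CUBIC))
E
```

```text
time_s: 12.58
position: [0.5686, -0.1175, 0.0784]
eef_rot: [0.002, 0.712, 0.702, 0.001]
force: [-0.3, 0.4, 16.5]
gripper_width: 0.025
[ 0.56859905 -0.11749825  0.07839479] [-1.58358998  0.37891525 17.19568462] [0.05067091 0.36567411 0.01280253] [ 4.32122745e-03 -6.22570668e-04 -9.99990470e-01]
```

View pics/side9.png

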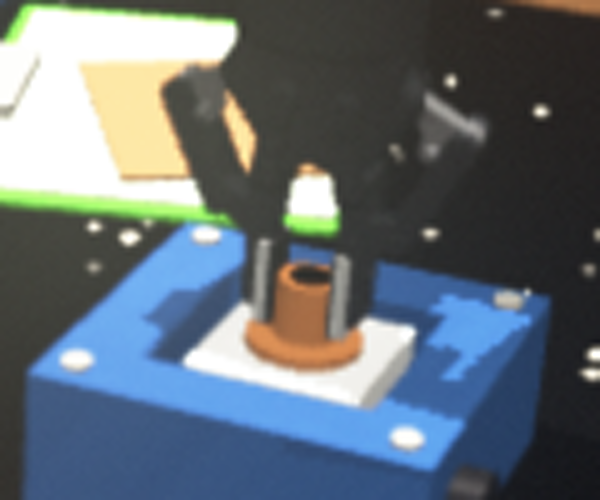

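```bash
python3 -m creep '[0,0,0.0005,0, 0,0,0.0008,0, 0,0,0.0008,0,0,0,0.0008,0]'; python3 -c "
from h import *
f=[];p=[]
for i in range(4): grab('side'); o=robot.get_obs(); f.append(o['force']);p.append(o['position'])
print(np.mean(f,0),np.mean(p,0),o['torque'])"
```

```text
time_s: 12.97
position: [0.5688, -0.1175, 0.0778]
eef_rot: [0.002, 0.712, 0.702, 0.001]
force: [-0.5, 0.5, 19.8]
gripper_width: 0.0254
[-0.56948977  0.0268404  18.90668839] [ 0.56885103 -0.11755558  0.07784173] [ 0.01959234  0.32806711 -0.05349943]
```

The stop is clear: the force climbs at the rubber's rate of about 3.5 N/mm, to 19 N on the sensor (about 21 N with the bushing's weight). The geometry says the collar is flush. I'll ease up 4 mm so the spring follows, then release.

```bash
python3 -m creep '[0,0,-0.001,0, 0,0,-0.002,0, 0,0,-0.003,0, 0,0,-0.004,0,0,0,-0.004,0]'; python3 -m creep '[0,0,0,0, 0,0,0,0, 0,0,0,0, 0,0,0,0, 0,0,0,0, 0,0,0,0, 0,0,0,0, 0,0,0,0]' 1
python3 - <<'E'
from h import *
S=grab('side'); o=robot.get_obs()
print(o['position'],o['force'],o['gripper_width']); save('side10.png',cv2.resize(S['img'][140:240,340:460],None,fx=5,fy=5,interpolation=cv2.INTER_CUBIC))
E
```

```text
time_s: 13.58
position: [0.5683, -0.1175, 0.081]
eef_rot: [0.002, 0.712, 0.702, 0.001]
force: [1.7, -0.4, 8.9]
gripper_width: 0.0253
time_s: 14.25
position: [0.5664, -0.1172, 0.0794]
eef_rot: [-0.0, 0.712, 0.702, -0.0]
force: [0.5, 0.5, -0.3]
gripper_width: 0.085
[ 0.56643421 -0.11727128  0.07941522] [-0.17850653 -0.44914062  0.10403586] 0.08535305968369337
```

View pics/side10.png

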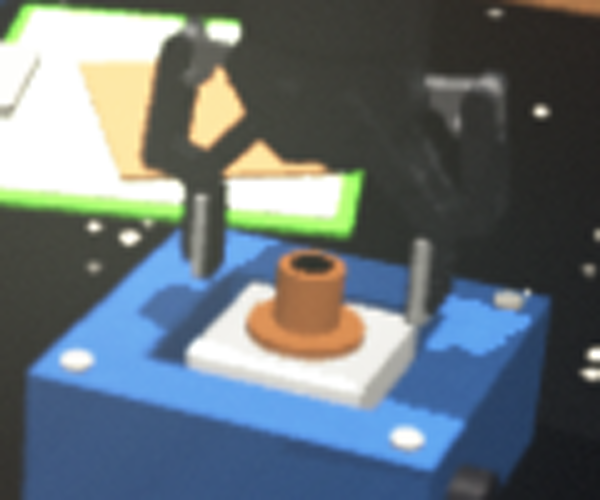

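Released: the bushing stands in the carrier with its collar on it, and the fingers are clear on both sides. Retreating up and aside for a clear last look.

```bash
python3 -m creep '[0,0,-0.01,0, 0,0,-0.03,0, 0,0,-0.06,0, 0,0,-0.095,0, 0,0,-0.13,0, 0,0,-0.15,0, 0,0,-0.16,0, 0,0,-0.16,0]'; python3 -m creep '[-0.02,0,0,0, -0.05,0,0,0, -0.085,-0.01,0,0, -0.12,-0.02,0,0, -0.15,-0.03,0,0, -0.18,-0.04,0,0, -0.2,-0.05,0,0, -0.21,-0.05,0,0]'
python3 - <<'E'
from h import *
import pickle
T=grab('top');S=grab('side'); o=robot.get_obs(); pickle.dump((T,S),open('p11.pkl','wb'))
print(o['position'],o['force']); save('side11.png',cv2.resize(S['img'][175:260,340:460],None,fx=6.5,fy=6.5,interpolation=cv2.INTER_CUBIC)); save('top11.png',T['img']); save('top11c.png',cv2.resize(T['img'][225:320,395:500],None,fx=5,fy=5,interpolation=cv2.INTER_CUBIC))
E
```

```text
time_s: 14.97
position: [0.5677, -0.1175, 0.2424]
eef_rot: [0.002, 0.712, 0.702, 0.001]
force: [0.4, 0.2, 0.4]
gripper_width: 0.0852
time_s: 15.63
position: [0.5111, -0.3285, 0.2373]
eef_rot: [-0.002, 0.712, 0.702, -0.001]
force: [-0.0, -0.1, 0.0]
gripper_width: 0.0855
[ 0.51292981 -0.32747418  0.23783829] [0.28615744 0.90448866 0.38607367]
```

View pics/side11.png

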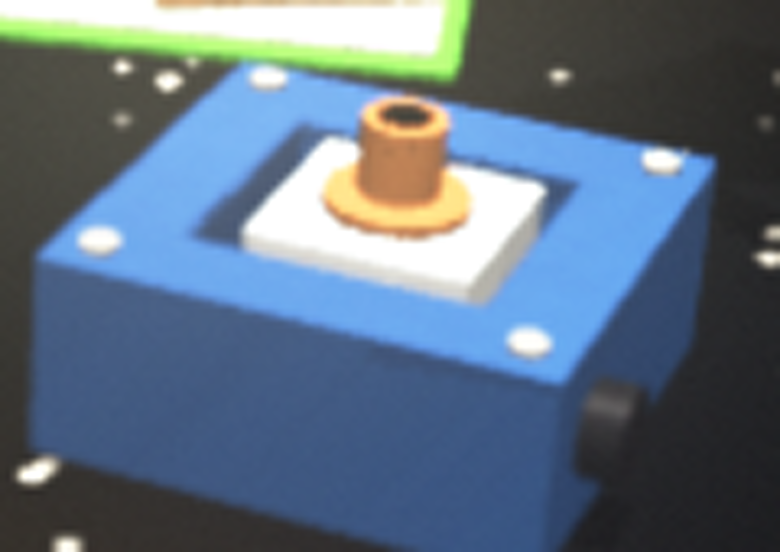

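View pics/top11.png

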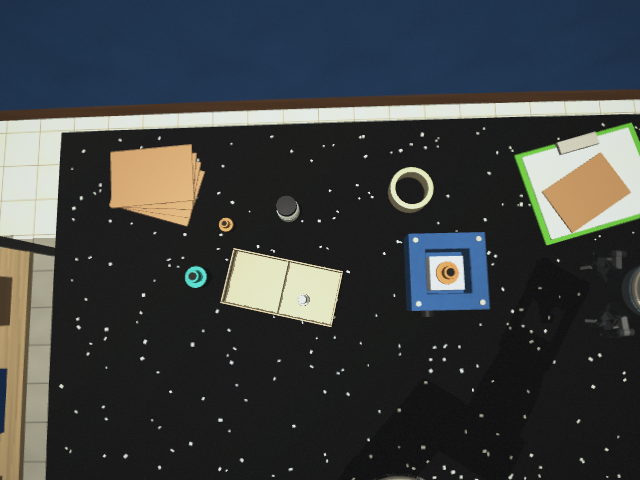

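View pics/top11c.png

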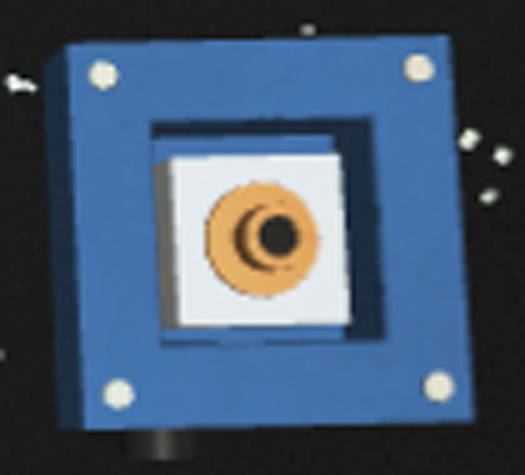

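The last pictures show the collar sitting on the carrier, with no gap or shadow line under it (side crop (397,200)). The tape, jar and spindle stand at the same pixels as before. One numeric check before handing in.

Run:
```python
from h import *
import pickle
T,S=pickle.load(open('p11.pkl','rb'));T0=pickle.load(open('top0.pkl','rb')); S0=pickle.load(open('side0.pkl','rb'))
a,ea=darkc(T,(265,278,444,456),110); b,eb=darkc(S,(186,198,394,410),90)
print(a,ea,b,eb,tri(T,a,S,b),'flush z .105')
# carrier/collar heights: project flush geometry with side bias from the recess
p=onz(S,[b],.105)[0]; th=np.linspace(0,2*np.pi,200)
for rr,z in((.025,.079),(.025,.073)):
    q=proj(S,np.c_[p[0]+rr*np.cos(th),p[1]+rr*np.sin(th),np.full(200,z)]);q=(q+.5-[340,175])*6.5-.5;print(z,q.min(0),q.max(0))
for n,A,B,bx in(('tape',T,T0,(160,215,385,437)),('jar',T,T0,(192,225,272,303)),('spindle',T,T0,(290,310,292,315)),('spindleS',S,S0,(298,340,345,372)),('tapeS',S,S0,(198,240,276,330)),('jarS',S,S0,(262,312,222,260)),('carrier',S,S0,(214,236,370,425))):
    r=bx; d=np.abs(A['img'][r[0]:r[1],r[2]:r[3]].astype(int)-B['img'][r[0]:r[1],r[2]:r[3]]).max(2); print(n,d.mean().round(2),(d>40).sum())
o=robot.get_obs();print(o['time_s'],o['joint_velocities'].round(3))
```

```text
[450.22354841 271.72778177] [7.82156754 8.24104404] [406.42540073 188.43171   ] [ 1.90495694 15.76200581] (array([ 0.56160839, -0.11761861,  0.11381857]), np.float64(0.011775924763085664)) flush z .105
0.079 [349.82088764 130.59311742] [505.93349137 198.425916  ]
0.073 [348.49131036 147.1093272 ] [504.16190089 215.45692564]
tape 1.5 0
jar 1.47 0
spindle 0.64 0
spindleS 0.62 0
tapeS 1.02 0
jarS 1.22 0
carrier 3.08 4
15.7333 [ 0.042 -0.016  0.01   0.016  0.006  0.026]
```

The automatic side fit caught the background: its ellipse was 1.9 x 15.8 px. Repeating with the recess limited to the right window.

Run:
```python
from h import *
import pickle
T,S=pickle.load(open('p11.pkl','rb'))
a,_=darkc(T,(265,278,444,456),110); b,eb=darkc(S,(189,196,396,408),70)
print(b,eb)
for bb in (b,[401.9,192.0]):
    print(tri(T,a,S,bb))
th=np.linspace(0,2*np.pi,200); p=onz(S,[[401.9,192.0]],.105)[0]
for rr,z in((.014,.105),(.025,.079),(.025,.073)):
    q=proj(S,np.c_[p[0]+rr*np.cos(th),p[1]+rr*np.sin(th),np.full(200,z)]);q=(q+.5-[340,175])*6.5-.5;print(z,q.min(0).round(),q.max(0).round())
# bias: bore and base seen 
print('recess top at z .105',onz(T,[a],.105)[0])
# side height check: predicted recess pixel at z .105 using robot xy and side bias from screws (-3.6mm,+.5mm)
for z in (.102,.105,.108,.111): print(z,proj(S,[[.5668-.0036,-.1175+.0005,z]]))
```

```text
[402.46319246 192.44385481] [0.54606628 3.75870275]
(array([ 0.56583333, -0.11934577,  0.10296994]), np.float64(0.004365386762042079))
(array([ 0.56633899, -0.11889571,  0.10400017]), np.float64(0.0031675866066662025))
0.105 [360.  95.] [450. 132.]
0.079 [319. 154.] [478. 224.]
0.073 [318. 170.] [476. 241.]
recess top at z .105 [ 0.56778204 -0.11814478  0.105     ]
0.102 [[402.19170778 193.50149947]]
0.105 [[402.30893876 192.16241105]]
0.108 [[402.42631826 190.81959445]]
0.111 [[402.54384525 189.47304253]]
```

The top of the bushing triangulates to z ≈ 0.104 m, against 0.105 m for fully home, so it is flush within the camera error. Handing in.

```bash
python3 -m creep '[0,0,0,0,0,0,0,0]'; python3 -c "
from bench import job
print(job.finish_job())"
```

```text
time_s: 15.9
position: [0.514, -0.3253, 0.2388]
eef_rot: [-0.001, 0.711, 0.703, 0.0]
force: [-0.6, -0.2, -0.3]
gripper_width: 0.0855
the job is handed in; nothing more can be done
None
```

The bronze bushing from the tray is pressed into the carrier with its collar home, as far as my checks can tell. I handed the job in at 15.9 s; no verdict is reported.

- **Finding the bore:** I carried the bushing over the carrier and corrected its position in both camera views. It then entered the bore with almost no side force.
- **Pressing:** The pads gripped at about 7 to 13 N. At the stop the force climbed at about the rubber's rate, 3.5 N/mm, and I ended at about 19 N on the sensor (about 21 N with the bushing's weight). I eased up 4 mm, let go, and moved the arm clear.
- **Last checks:** The top of the bushing measured about z = 0.103 to 0.104 m in the two views, against 0.105 m for fully home, and the pictures show no gap under the collar. The tape roll, jar and spindle look unchanged in both cameras.
- **What disagreed:** The side camera read about 3.6 mm low in x compared with the top camera and the robot, so I trusted the top view. The first automatic fit of the bushing's recess in the last side picture failed (it caught the background), and the repeat fit was poor too. The height therefore leans partly on a recess position I picked by eye.

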